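Find and pull the loose burner knob on the plancha

TASK

One of the plancha's three burner knobs is worn and sits loose on its valve stem. Find it by gently rocking the knobs, first anticlockwise and then clockwise until you feel the stop, without forcing any valve on; then pull the loose knob straight off and put it in the aluminium mixing bowl. Leave the two tight knobs seated on their stems with the valves off, and leave the bowl, molcajete, pestle and cutting board where they stand.

Things in the scene. Friction and masses are not known exactly. Their poses are not given: they have to be found in the camera images.
- plancha: low gas plancha, 300 (x) by 400 (y) mm, aluminium; origin under its centre on the ledge, z up, -x its front, towards the robot. Flat front deck 50 mm above the ledge with three identical-looking black knobs in a row along y, 120 mm apart. The dark griddle begins 60 mm behind the knob axes; its rim reaches 74 mm above the ledge
- seat_1 (a point): point on the plancha's deck on the axis of the left (+y) knob and valve, at deck height, where the knob's underside rests; axes as the plancha's. Every knob: round skirt 52 mm across, 21 mm high; on it a grip bar 46 mm long, 16 mm wide, 21 to 47 mm above the deck, with a white line on top that points to the front (-x) at off (within 0.05 rad at the start); 60 g
- seat_2 (a point): point on the plancha's deck on the axis of the middle knob and valve, at deck height, where the knob's underside rests; axes as the plancha's. Play on the stem: two knobs turn freely about 0.06 rad each way from off, then the sprung stem resists; the loose one, which may be any of the three, about 0.35 rad each way, then its stop on the stem
- seat_3 (a point): point on the plancha's deck on the axis of the right (-y) knob and valve, at deck height, where the knob's underside rests; axes as the plancha's. Every knob lifts straight up off its 18 mm high stem, with no catch
- valve_1 (a joint): brass stem of the left (+y) burner's gas valve, under its knob. 0 = off. Sprung back to 0 with 4 N m per rad; positive = anticlockwise seen from above. A tight knob carries it along once its small play is used up; forcing it beyond about 0.13 rad (about 0.5 N m) leaks gas
- valve_2 (a joint): brass stem of the middle burner's gas valve, under its knob. 0 = off. Sprung back to 0 with 4 N m per rad; positive = anticlockwise seen from above. A tight knob carries it along once its small play is used up; forcing it beyond about 0.13 rad (about 0.5 N m) leaks gas
- valve_3 (a joint): brass stem of the right (-y) burner's gas valve, under its knob. 0 = off. Sprung back to 0 with 4 N m per rad; positive = anticlockwise seen from above. A tight knob carries it along once its small play is used up; forcing it beyond about 0.13 rad (about 0.5 N m) leaks gas
- bowl: round aluminium mixing bowl, 200 mm across the rim, 85 mm high, wall 3 mm, 350 g; origin at the centre of its underside; stands left or right of the plancha
- molcajete: large grey stone mortar on three legs, 190 mm across, 115 mm high, 3.5 kg; origin at the centre of its underside; stands on the side of the plancha away from the bowl. Leave alone
- pestle: wooden pestle, 170 mm long, lying along its x axis, 42 mm thick at most; origin on the ledge under its middle. Leave alone
- board: red plastic cutting board, 300 mm long (x), 14 mm thick, standing upright 212 mm high in a dark wooden foot 160 by 80 mm; origin at the centre of the foot's underside. Leave alone
Mind the look-alikes: they are no part of the job. What is shaped like the bowl but turquoise is not meant.

How it is judged:
On the way, in this order (a step that is already met when the one before it is completed fails the run):
1. the loose knob, still seated, is turned more than about 0.2 rad anticlockwise (seen from above) (((x of knob_r_c8 in the frame of seat_1 below -0.012 m and z of knob_r_c8 in the frame of seat_1 below 0.014 m and y of knob_r_c8 in the frame of seat_1 between -0.02 and -0.0042 m) or (x of knob_r_c8 in the frame of seat_2 below -0.012 m and z of knob_r_c8 in the frame of seat_2 below 0.014 m and y of knob_r_c8 in the frame of seat_2 between -0.02 and -0.0042 m) or (x of knob_r_c8 in the frame of seat_3 below -0.012 m and z of knob_r_c8 in the frame of seat_3 below 0.014 m and y of knob_r_c8 in the frame of seat_3 between -0.02 and -0.0042 m))), for 0.05 s.
2. the loose knob, still seated, is turned more than about 0.2 rad clockwise (((x of knob_r_c8 in the frame of seat_1 below -0.012 m and z of knob_r_c8 in the frame of seat_1 below 0.014 m and y of knob_r_c8 in the frame of seat_1 between 0.0042 and 0.02 m) or (x of knob_r_c8 in the frame of seat_2 below -0.012 m and z of knob_r_c8 in the frame of seat_2 below 0.014 m and y of knob_r_c8 in the frame of seat_2 between 0.0042 and 0.02 m) or (x of knob_r_c8 in the frame of seat_3 below -0.012 m and z of knob_r_c8 in the frame of seat_3 below 0.014 m and y of knob_r_c8 in the frame of seat_3 between 0.0042 and 0.02 m))), for 0.05 s.
At the end, for the whole second after the job is handed in: the loose knob lies in the bowl (within 90 mm of its axis, below the rim), the bowl upright and at rest; both tight knobs sit fully down on their seats (within 5 mm of height); all valve stems are within 0.06 rad of off; nothing is held (horizontal distance between knob_r_c8 and bowl below 0.09 m and z of knob_r_c8 in the frame of bowl between 0 and 0.085 m and angle between bowl's own z axis and vertical below 0.15 rad and linear speed of bowl below 0.03 m/s and ((horizontal distance between knob_p_c8 and seat_1 below 0.0275 m and z of knob_p_c8 in the frame of seat_1 below 0.014 m) or (horizontal distance between knob_p_c8 and seat_2 below 0.0275 m and z of knob_p_c8 in the frame of seat_2 below 0.014 m) or (horizontal distance between knob_p_c8 and seat_3 below 0.0275 m and z of knob_p_c8 in the frame of seat_3 below 0.014 m)) and ((horizontal distance between knob_q_c8 and seat_1 below 0.0275 m and z of knob_q_c8 in the frame of seat_1 below 0.014 m) or (horizontal distance between knob_q_c8 and seat_2 below 0.0275 m and z of knob_q_c8 in the frame of seat_2 below 0.014 m) or (horizontal distance between knob_q_c8 and seat_3 below 0.0275 m and z of knob_q_c8 in the frame of seat_3 below 0.014 m)) and value of joint valve_1 between -0.06 and 0.06 rad and value of joint valve_2 between -0.06 and 0.06 rad and value of joint valve_3 between -0.06 and 0.06 rad); the robot touches nothing.
It fails at once if any valve stem is forced more than 0.13 rad (7.5 degrees) from off (value of joint any of valve_1, valve_2, valve_3 above 0.13 rad or value of joint any of valve_1, valve_2, valve_3 below -0.13 rad).
It fails at once if a tight knob is lifted or displaced more than 10 mm (distance of any of knob_p_c8, knob_q_c8 from where it was at the start of the episode above 0.01 m).
It fails at once if the bowl is pushed more than 30 mm (distance of bowl from where it was at the start of the episode above 0.03 m).
It fails at once if the molcajete, pestle or cutting board is pushed more than 20 mm (distance of any of molcajete, pestle, board from where it was at the start of the episode above 0.02 m).
It also fails if it takes over 72 s, if anything falls off the work surface, if the arm or the gripper's body presses on something with over 40 N, if the wrist force passes 120 N, or if a joint passes its speed limit or range.

ROBOT

A 6-joint arm with a two-finger parallel gripper is mounted at the origin on the work surface. World frame = base frame: x ahead of the robot, y to its left, z up, the work surface at z = 0. Lengths are in m, angles in rad, forces in N, time in s.
With the tool pointing down it reaches from about 0.3 to 1 m from the base axis. Payload 5.1 kg.
Tool frame: the origin (TCP) lies midway between the tips of the shut fingers; the grasp point (between the pads) lies 19 mm behind it (env.pinch_z is the distance from the TCP to the grasp point, in m); z points along the fingers, x is the direction in which the jaws open and shut, and the axes are right-handed (so a half turn about z gives the same grasp; the last joint's range is limited). The gripper opens to 95 mm and grips with 3 to 60 N. Pads are 20 mm wide; open, the fingers measure 119 mm over their backs; the gripper's body (75 mm by 180 mm) begins 59 mm behind the grasp point.
Start: joints at [1.236, 0.124, 1.65, -0, 1.367, -0.083], TCP at [0.162, 0.629, 0.184] pointing down, gripper open.
Joint ranges: [-2.61, 2.61], [-1.02, 2.33], [0.03, 2.71], [-1.35, 4.49], [0.32, 2.68], [-2.91, 2.91]. Speed limits (rad/s): [2.57, 2.57, 3.14, 3.14, 3.14, 3.14].

INTERFACE

Orientations are given as [roll, pitch, yaw] about the fixed x, y, z axes, in that order (R = Rz(yaw) Ry(pitch) Rx(roll)).
In Python, from rig import env gives the robot as it stands.
- The arm moves only by the tool arm_command, never from a script. Its argument "deltas" is a list of rows, each a list of 3 entries, a list of its own where there are three numbers: the turn, a rotation vector about the tool's x, y, z in rad, then the shift along the tool's x, y, z in mm, then the finger opening in mm, from 0 to 95.1. A call has 1 to 12 rows; each row shifts and turns the commanded pose from where the row before left it, along the tool's axes as they then stand; what a row does not reach is not made up. A row lasts 1/10 s, in which the tool goes at most 50 mm and 8.59 degrees, less where a joint would pass 70% of its speed; a pose out of reach is approached as far as the arm can. A call is refused whole if a number of a shift passes 50 or a number of a turn 0.15, either way. A call with a gripper value outside its range is refused whole. The fingers move at their own pace and stop on an object; "grip_force" is the grip in N (left out, the last holds). Time passes only in rows, so rows that do not move let the fingers close. It gives the time, the measured TCP pose, the force and the opening at its end, in the units of the state.
- env.state(): the state, without advancing time (a new reading comes with each control period).
- env.grab_frame(name): name is "scene" or "top" or "wrist"; returns a dict with "pixels" (480x640x3 uint8, red, green, blue), "depth" (480x640 float32, m along the optical axis (not along the pixel's ray), 0 where there is no reading), "K" (3x3 intrinsics, pixels), "eye" and "attitude" of the camera in the world. Camera axes: x right, y up, looking along -z (the intrinsics and any distortion apply to the point x, -y, -z); pixel columns grow to the right and rows downward; lengths in m; the calibration is good to about 2 mm. A picture is of the moment at which its call begins.
- env.job_done(): hands the job in, once; it reports no verdict.
The state is a dict: "t": time; "qpos": joint angles; "joint_vel": joint speeds; "joint_torque": joint torques, N m; "tcp_pos": TCP position; "ee_rot": TCP orientation; "contact_force": force on the tool from outside, world axes, zero at the start; "moment": the same for the moment, N m; "grip_width": finger opening in m.
Only numpy, scipy, OpenCV 4.12 (cv2) and the standard library are available. Lean on these libraries where they do the work, as an engineer would, in place of code of your own. Each camera call takes 0.05 s, during which the arm holds its last target.

## Working session

There is one attempt and no reset: what is moved stays moved. The work goes in short steps, Python scripts to look and compute and a tool call to move; the robot and the scene stay as the last step left them, time stands still between calls to the robot, and variables do not carry over. Pictures are saved under pics/ and viewed, and the job is handed in when it is done.

Besides the shell and the picture viewer there is one more tool, called after ">>>" as name(argument=value, ...), one argument or row to a line, values as JSON. arm_command: Moves the arm, as the interface text tells. Its arguments: {"type":"object","properties":{"deltas":{"type":"array","items":{"type":"array"}},"grip_force":{"type":"number"}},"required":["deltas"]}

```bash
mkdir -p pics; ls; python3 - <<'E'
from rig import env
import cv2,numpy as np
s=env.state()
print({k:np.round(v,3).tolist() for k,v in s.items()})
for n in ["scene","top","wrist"]:
    f=env.grab_frame(n)
    cv2.imwrite(f"pics/{n}0.png",f["pixels"][:,:,::-1])
    np.savez(f"{n}0.npz",**f)
    print(n,np.round(f["K"],1).tolist(),np.round(f["eye"],3),np.round(f["attitude"],3).tolist(), [k for k in f])
E
```

```text
pics
{'t': 0.0, 'qpos': [1.236, 0.125, 1.652, -0.0, 1.368, -0.083], 'joint_vel': [0.001, -0.002, 0.0, -0.001, -0.0, 0.002], 'joint_torque': [-0.001, -41.758, -35.994, 0.077, 0.049, -0.0], 'tcp_pos': [0.162, 0.629, 0.182], 'ee_rot': [-3.141, 0.002, 1.319], 'contact_force': [0.171, 0.978, -0.438], 'moment': [0.06, -0.039, 0.011], 'grip_width': 0.095}
scene [[604.5, 0.0, 332.9], [0.0, 604.5, 235.2], [0.0, 0.0, 1.0]] [1.288 0.117 1.462] [0.547, 0.008, 1.822] ['pixels', 'depth', 'K', 'eye', 'attitude']
top [[594.1, 0.0, 319.8], [0.0, 594.1, 239.2], [0.0, 0.0, 1.0]] [ 0.322 -0.072  1.343] [0.114, -0.015, -1.596] ['pixels', 'depth', 'K', 'eye', 'attitude']
wrist [[425.4, 0.0, 314.5], [0.0, 425.4, 234.3], [0.0, 0.0, 1.0]] [0.086 0.648 0.384] [-0.279, 0.001, 1.319] ['pixels', 'depth', 'K', 'eye', 'attitude']
```

View pics/scene0.png

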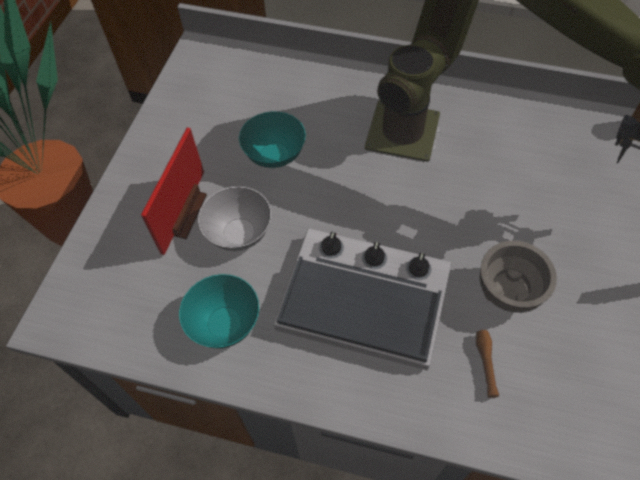

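View pics/top0.png

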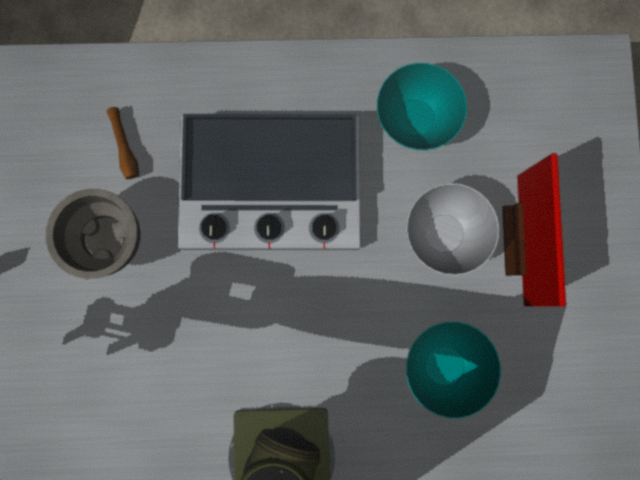

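View pics/wrist0.png

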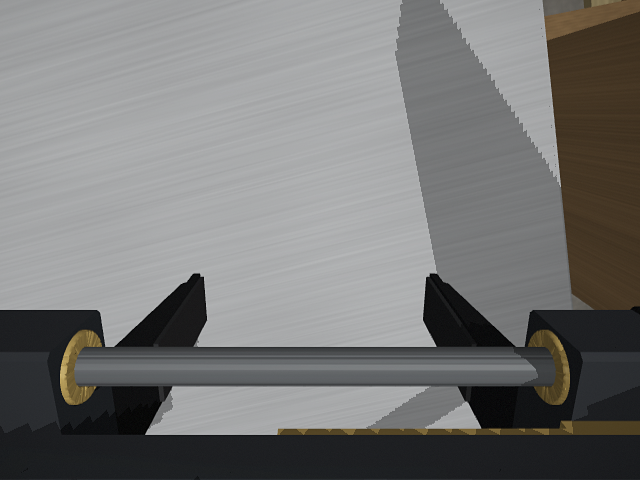

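The top view shows the knobs at (214,228), (268,228) and (323,228). There are three bowl-shaped things: silver (453,228), turquoise (422,106) and turquoise (453,369). The silver one fits "aluminium". The molcajete is at (93,233), the pestle at (123,143) and the board at (542,230). Next I'll measure.

```bash
cat > h.py <<'E'
import numpy as np,cv2
from scipy.spatial.transform import Rotation as R
def cloud(f):
    d=f["depth"];K=f["K"]
    v,u=np.mgrid[0:480,0:640]
    x=(u-K[0,2])/K[0,0]*d;y=(v-K[1,2])/K[1,1]*d
    P=np.stack([x,-y,-d],-1)
    W=P@R.from_euler('xyz',f["attitude"]).as_matrix().T+f["eye"]
    W[d<=0]=np.nan
    return W
def ray(f,u,v,z):
    K=f["K"];d=R.from_euler('xyz',f["attitude"]).as_matrix()@np.array([(u-K[0,2])/K[0,0],-(v-K[1,2])/K[1,1],-1])
    return f["eye"]+d*(z-f["eye"][2])/d[2]
E
python3 - <<'E'
from h import *
f=dict(np.load("top0.npz"));W=cloud(f);g=f["pixels"]
for u,v in [(214,228),(268,228),(323,228),(185,240),(355,240),(270,160),(453,228),(420,300),(93,233),(542,230)]:
    print((u,v),np.round(W[v,u],4))
# knob tops: z 0.09..0.105 in region
from scipy import ndimage
z=W[...,2]
reg=np.zeros_like(z,bool);reg[205:250,180:360]=True
m=reg&(z>0.085)&(z<0.11)
l,n=ndimage.label(m)
for i in range(1,n+1):
    p=W[l==i]
    if len(p)<20: continue
    c=p.mean(0);e,V=np.linalg.eigh(np.cov(p[:,:2].T));print(len(p),np.round(c,4),V[:,1],(p.min(0)+p.max(0))/2, p.max(0)-p.min(0))
# skirts
m=reg&(z>0.06)&(z<0.11)
l,n=ndimage.label(m)
for i in range(1,n+1):
    p=W[l==i]
    if len(p)<200: continue
    print('skirt',len(p),np.round((p.min(0)+p.max(0))/2,4),p.max(0)-p.min(0))
# bowl rim
reg=np.zeros_like(z,bool);reg[175:285,400:505]=True
m=reg&(z>0.078)&(z<0.095)
p=W[m];print('bowl',cv2.minEnclosingCircle(p[:,:2].astype(np.float32)),p[:,2].max())
m=reg&(z<0.012); 
cr=g[190:265,170:370];cv2.imwrite("pics/crop_k.png",cv2.resize(cr,None,fx=4,fy=4,interpolation=2)[:,:,::-1])
cr=g[50:420,370:600];cv2.imwrite("pics/crop_b.png",cv2.resize(cr,None,fx=1.6,fy=1.6,interpolation=2)[:,:,::-1])
# white lines + red marks
hsv=cv2.cvtColor(g,cv2.COLOR_RGB2HSV)
red=(hsv[...,1]>100)&((hsv[...,0]<8)|(hsv[...,0]>172));red[:235]=0;red[255:]=0;red[:,:180]=0;red[:,360:]=0
l,n=ndimage.label(red)
for i in range(1,n+1):
    q=np.argwhere(l==i)
    if len(q)>3: v,u=q.mean(0);print('red',u,v,np.round(ray(f,u,v,0.05),4))
wh=(g.min(-1)>130);
for u0 in (214,268,323):
    w=np.zeros_like(wh);w[219:239,u0-8:u0+8]=wh[219:239,u0-8:u0+8]
    q=np.argwhere(w);
    if len(q)<4: print(len(q));continue
    v,u=q.mean(0);P=np.array([ray(f,b,a,0.097) for a,b in q]);
    e,V=np.linalg.eigh(np.cov(P[:,:2].T));d=V[:,1];d=d*np.sign(-d[0]);print('white',len(q),u,v,P.mean(0),'ang',np.arctan2(-d[1],-d[0]))
E
```

```text
(214, 228) [0.4943 0.1287 0.0959]
(268, 228) [0.4911 0.0146 0.0997]
(323, 228) [ 0.4887 -0.1015  0.0973]
(185, 240) [0.4757 0.1995 0.0494]
(355, 240) [ 0.4665 -0.1719  0.0529]
(270, 160) [0.6475 0.0105 0.0608]
(453, 228) [ 0.4939 -0.4001  0.0055]
(420, 300) [ 0.3327 -0.3178  0.0026]
(93, 233) [0.498  0.4053 0.0338]
(542, 230) [ 0.467  -0.5462  0.1503]
180 [0.5    0.1354 0.0965] [-0.99916222  0.04092499] [0.50007914 0.13538784 0.09477345] [0.04505439 0.01766308 0.01882071]
172 [0.4969 0.0158 0.0968] [-0.99998887  0.00471845] [0.49697184 0.01594413 0.09538038] [0.04474953 0.01511137 0.01664073]
164 [ 0.4934 -0.1031  0.0971] [-0.99782349  0.06594149] [ 0.49420249 -0.10287191  0.0952466 ] [0.04508532 0.01589805 0.0193541 ]
skirt 485 [0.5006 0.1355 0.0822] [0.05195986 0.05162705 0.04392449]
skirt 481 [0.4975 0.0164 0.082 ] [0.05203364 0.05197369 0.04338385]
skirt 476 [ 0.494  -0.1033  0.0827] [0.05036721 0.05008206 0.0445059 ]
bowl ((0.48271724581718445, -0.3789750933647156), 0.10087919980287552) 0.09237684555819703
red 214.0 244.5 [0.4643 0.1363 0.05  ]
red 268.6666666666667 244.0 [0.4625 0.0171 0.05  ]
red 323.85714285714283 244.28571428571428 [ 0.459  -0.1036  0.05  ]
0
0
0
```

View pics/crop_k.png

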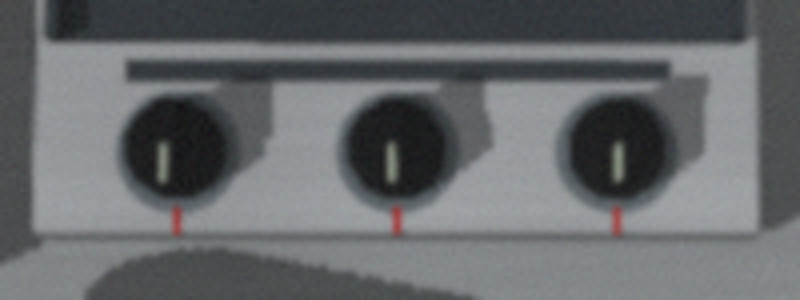

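View pics/crop_b.png

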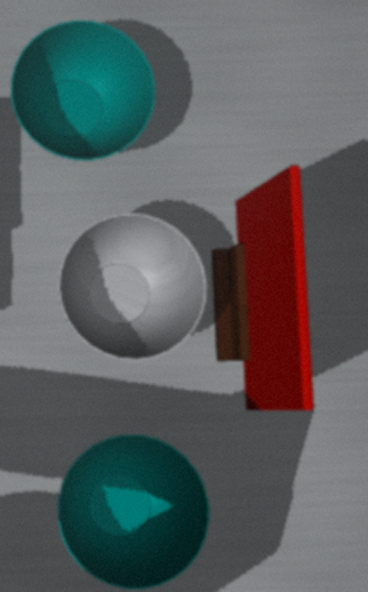

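The crops confirm that the silver bowl, top-view pixel (453,228), is the aluminium one. Both others are turquoise. All three white lines point to the front at off. The knob axes are about (0.5004, 0.1355), (0.4972, 0.016) and (0.494, -0.1033), the plancha yaw is about -0.027, and the bowl is at (0.483, -0.379).

I'll turn the tool to the plancha's yaw first, then move over knob 1.

```bash
cat >> h.py <<'E'
YAW=-0.027
KN={1:[0.5004,0.1355],2:[0.4972,0.016],3:[0.494,-0.1033]}
def goto(s,x,y,z):
    M=R.from_euler('xyz',s["ee_rot"]).as_matrix()
    return np.round(M.T@(np.array([x,y,z])-s["tcp_pos"])*1000,1)
def yawrel(s): return round((s["ee_rot"][2]-np.pi/2-YAW),4)
def st():
    from rig import env
    s=env.state();print({k:np.round(s[k],4).tolist() for k in("t","tcp_pos","ee_rot","contact_force","moment","grip_width")},'yawrel',yawrel(s));return s
E
python3 - <<'E'
from h import *
W=cloud(dict(np.load("top0.npz")));z=W[...,2]
m=np.zeros_like(z,bool);m[140:320,495:580]=True
p=W[m&(z>0.15)];print('board',p.min(0),p.max(0))
p=W[m&(z>0.02)&(z<0.06)];print('foot',np.nanmin(p,0),np.nanmax(p,0))
E
```

```text
board [ 0.31269924 -0.56256554  0.15006659] [ 0.61191691 -0.54218028  0.2195162 ]
foot [ 0.31329298 -0.5509119   0.02003852] [ 0.61078976 -0.52494535  0.05991156]
```

>>> arm_command(
  deltas=[
    [[0,0,-0.113],[0,0,-10],95],
    [[0,0,-0.112],[0,0,-10],95],
    [[0,0,0],[0,0,0],95],
  ],
)

```text
t: 0.45
tcp_pos: [0.1622, 0.6302, 0.2052]
ee_rot: [3.141, -0.002, 1.544]
contact_force: [0.9, -0.6, -0.2]
grip_width: 0.0952
```

```bash
python3 -c "
from h import *
s=st();print(goto(s,*KN[1],0.2))"
```

```text
{'t': 0.45, 'tcp_pos': [0.1622, 0.6302, 0.2052], 'ee_rot': [3.1409, -0.0022, 1.5438], 'contact_force': [0.9142, -0.5502, -0.2331], 'moment': [0.0518, 0.0666, 0.0171], 'grip_width': 0.0952} yawrel -0.0
[-485.4  351.4    4.3]
```

>>> arm_command(
  deltas=[
    [[0,0,0],[-25,18,0],95],
    [[0,0,0],[-45,32,0],95],
    [[0,0,0],[-45,33,0],95],
    [[0,0,0],[-45,33,0],95],
    [[0,0,0],[-45,33,0],95],
    [[0,0,0],[-45,33,0],95],
    [[0,0,0],[-45,33,0],95],
    [[0,0,0],[-45,33,0],95],
    [[0,0,0],[-45,32,0],95],
    [[0,0,0],[-45,32,0],95],
    [[0,0,0],[-35,25,2],95],
    [[0,0,0],[-20,14,2],95],
  ],
)

```text
t: 1.65
tcp_pos: [0.4723, 0.1741, 0.1991]
ee_rot: [-3.142, 0.001, 1.538]
contact_force: [0.1, 0.2, -0.1]
grip_width: 0.0949
```

```bash
python3 - <<'E'
from h import *
from rig import env
f=env.grab_frame("wrist");cv2.imwrite("pics/w1.png",f["pixels"][:,:,::-1]);np.savez("w1.npz",**f)
s=st();print(goto(s,*KN[1],0.12))
E
```

```text
{'t': 1.7, 'tcp_pos': [0.4733, 0.1723, 0.1986], 'ee_rot': [3.1414, 0.0026, 1.537], 'contact_force': [0.5253, -1.5245, -0.1774], 'moment': [-0.1015, -0.037, 0.0188], 'grip_width': 0.0949} yawrel -0.0068
[-35.7  28.3  78.7]
```

View pics/w1.png

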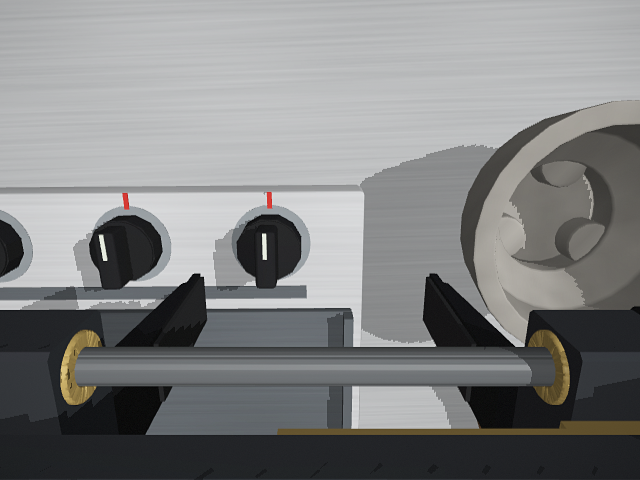

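The wrist view shows knob 1 at (265,245) and knob 2 at (115,255), with white lines and red marks clear. I'll refine the knob centres from its depth.

```bash
python3 - <<'E'
from h import *
from scipy import ndimage
f=dict(np.load("w1.npz"));W=cloud(f);z=W[...,2]
for c in ((225,305),(85,170)):
    m=np.zeros_like(z,bool);m[205:295,c[0]:c[1]]=1
    p=W[m&(z>0.091)&(z<0.103)];print(len(p),np.round((p.min(0)+p.max(0))/2,4),p.max(0)-p.min(0),np.median(p[:,2]))
    r=cv2.minAreaRect((p[:,:2]*1000).astype(np.float32));print(r)
    p=W[m&(z>0.066)&(z<0.103)];print('skirt',(p.min(0)+p.max(0))/2,p.max(0)-p.min(0))
# deck z and front edge yaw
print('deck',np.nanmedian(W[200:280,190:205,2]), W[215,195],W[215,340])
E
```

```text
1229 [0.5    0.1353 0.0953] [0.04596662 0.01750272 0.0084901 ] 0.09697046804907372
((500.0513610839844, 135.22250366210938), (16.155567169189453, 45.75122833251953), 87.59934997558594)
skirt [0.50073453 0.13520694 0.08283569] [0.05291804 0.05231462 0.03335299]
1330 [0.4976 0.0158 0.0953] [0.04654967 0.01655717 0.00838595] 0.096799632969824
((497.62109375, 15.797060012817383), (46.56211471557617, 16.486448287963867), 0.3170793056488037)
skirt [0.49741507 0.01572906 0.08281387] [0.05186671 0.05270533 0.03338619]
deck 0.050273570849391186 [0.4738287  0.07266815 0.0498605 ] [0.4779442  0.19529604 0.04906577]
```

>>> arm_command(
  deltas=[
    [[0,0,-0.007],[-15,12,20],95],
    [[0,0,0],[-15,12,25],95],
    [[0,0,0],[-5,4,20],95],
    [[0,0,0],[0,0,10],95],
    [[0,0,0],[0,0,0],95],
    [[0,0,0],[0,0,0],95],
  ],
)

```text
t: 2.3
tcp_pos: [0.4985, 0.1419, 0.1253]
ee_rot: [3.141, -0.0, 1.551]
contact_force: [0.4, 0.0, 0.4]
grip_width: 0.095
```

```bash
python3 -c "
from h import *
s=st();print(goto(s,*KN[1],0.075))"
```

```text
{'t': 2.3, 'tcp_pos': [0.4985, 0.1419, 0.1253], 'ee_rot': [3.1411, -0.0003, 1.551], 'contact_force': [0.3945, 0.0376, 0.4031], 'moment': [-0.0333, -0.0049, -0.0064], 'grip_width': 0.095} yawrel 0.0072
[-6.3  2.  50.3]
```

>>> arm_command(
  deltas=[
    [[0,0,0.007],[-6.3,2,15],95],
    [[0,0,0],[0,0,18],95],
    [[0,0,0],[0,0,12],95],
    [[0,0,0],[0,0,4],60],
    [[0,0,0],[0,0,0],40],
    [[0,0,0],[0,0,0],40],
  ],
  grip_force=6,
)

```text
t: 2.9
tcp_pos: [0.5009, 0.135, 0.0764]
ee_rot: [3.141, -0.0, 1.544]
contact_force: [0.2, 0.5, -0.4]
grip_width: 0.0762
```

```bash
python3 -c "
from h import *
s=st();print(goto(s,*KN[1],0.076))"
```

```text
{'t': 2.9, 'tcp_pos': [0.5009, 0.135, 0.0764], 'ee_rot': [3.1405, -0.0002, 1.544], 'contact_force': [0.2055, 0.4814, -0.3748], 'moment': [0.0708, -0.0307, 0.0266], 'grip_width': 0.0762} yawrel 0.0002
[ 0.5 -0.5  0.4]
```

>>> arm_command(
  deltas=[
    [[0,0,0],[0,0,0],40],
    [[0,0,0],[0,0,0],30],
    [[0,0,0],[0,0,0],20],
    [[0,0,0],[0,0,0],10],
    [[0,0,0],[0,0,0],10],
    [[0,0,0],[0,0,0],10],
    [[0,0,0],[0,0,0],10],
    [[0,0,0],[0,0,0],10],
    [[0,0,0],[0,0,0],10],
    [[0,0,0],[0,0,0],10],
  ],
  grip_force=8,
)

```text
t: 3.9
tcp_pos: [0.5004, 0.1349, 0.0758]
ee_rot: [3.142, 0.0, 1.544]
contact_force: [0.1, 0.0, 0.1]
grip_width: 0.0102
```

```bash
python3 -c "
from h import *
s=st()"
```

```text
{'t': 3.9, 'tcp_pos': [0.5004, 0.1349, 0.0758], 'ee_rot': [3.1416, 0.0, 1.544], 'contact_force': [0.139, 0.0104, 0.0616], 'moment': [0.0072, 0.0441, 0.0026], 'grip_width': 0.0102} yawrel 0.0002
```

```bash
python3 - <<'E'
from h import *
from rig import env
f=env.grab_frame("wrist");cv2.imwrite("pics/w2.png",f["pixels"][:,:,::-1])
f=env.grab_frame("scene");cv2.imwrite("pics/s2.png",cv2.resize(f["pixels"][190:330,270:480],None,fx=3.8,fy=3.8,interpolation=2)[:,:,::-1])
E
```

```text
(no output)
```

View pics/w2.png

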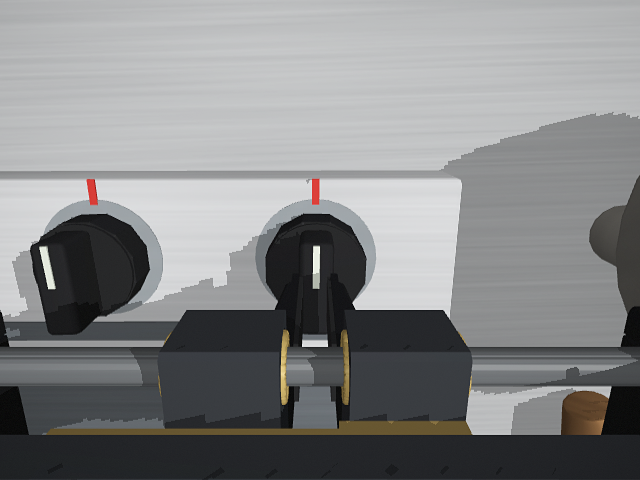

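View pics/s2.png

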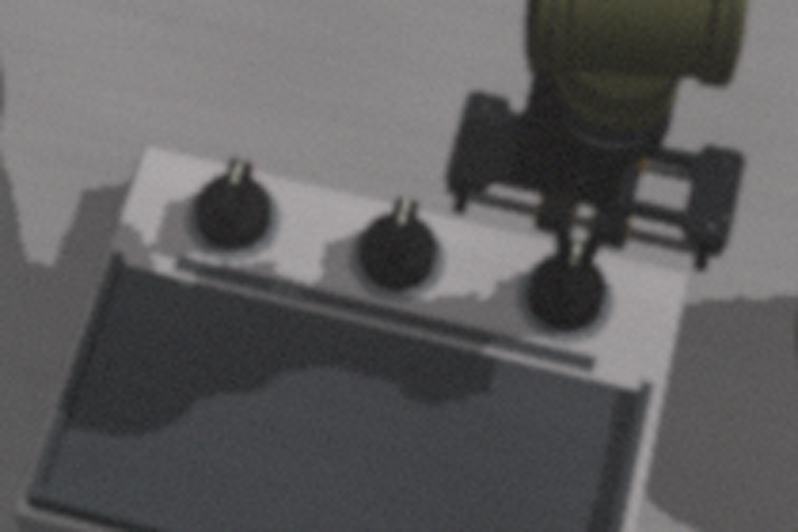

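The wrist view shows the fingers either side of knob 1's bar at about (290,300) and (340,300), but the reading of 10.2 mm equals my command and not the 16 mm bar. I'll close further to see whether the fingers stop on something.

>>> arm_command(
  deltas=[
    [[0,0,0],[0,0,0],4],
    [[0,0,0],[0,0,0],4],
    [[0,0,0],[0,0,0],4],
  ],
  grip_force=8,
)

```text
t: 4.3
tcp_pos: [0.5004, 0.1349, 0.0758]
ee_rot: [3.142, -0.0, 1.544]
contact_force: [0.4, -0.2, -0.5]
grip_width: 0.0041
```

```bash
python3 - <<'E'
from h import *
from rig import env
st()
f=env.grab_frame("wrist");cv2.imwrite("pics/w3.png",cv2.resize(f["pixels"][180:430,200:430],None,fx=2.4,fy=2.4,interpolation=2)[:,:,::-1])
W=cloud(f)
for v in (225,250,280,300):
  print(v,[np.round(W[v,u],3).tolist() for u in (285,305,316,328,345)])
E
```

```text
{'t': 4.3, 'tcp_pos': [0.5004, 0.1349, 0.0758], 'ee_rot': [3.1416, -0.0, 1.544], 'contact_force': [0.3851, -0.161, -0.4859], 'moment': [0.0739, -0.023, -0.0031], 'grip_width': 0.0041} yawrel 0.0002
225 [[0.479, 0.119, 0.055], [0.476, 0.131, 0.071], [0.476, 0.136, 0.072], [0.476, 0.142, 0.071], [0.48, 0.152, 0.056]]
250 [[0.488, 0.12, 0.071], [0.48, 0.131, 0.097], [0.48, 0.136, 0.097], [0.481, 0.141, 0.096], [0.489, 0.15, 0.071]]
280 [[0.505, 0.119, 0.072], [0.488, 0.131, 0.114], [0.494, 0.135, 0.098], [0.488, 0.141, 0.113], [0.505, 0.15, 0.072]]
300 [[0.516, 0.119, 0.072], [0.489, 0.131, 0.131], [0.504, 0.135, 0.097], [0.487, 0.14, 0.135], [0.517, 0.15, 0.072]]
```

View pics/w3.png

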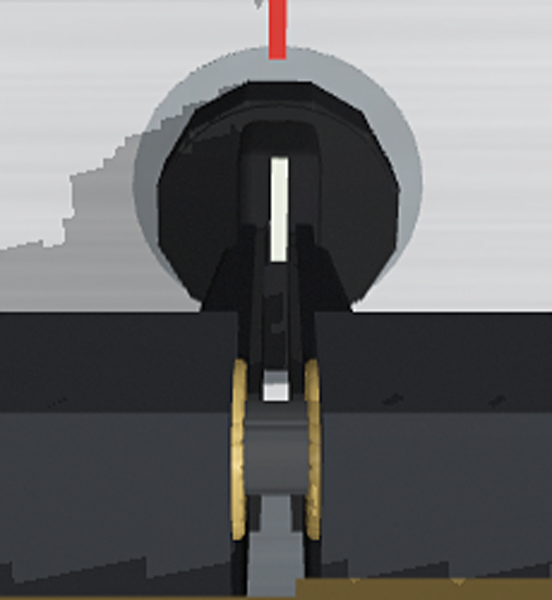

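```bash
python3 - <<'E'
from h import *
from rig import env
f=env.grab_frame("wrist");W=cloud(f);np.savez("w3.npz",**f)
for u in (296,300,304,308,312,316,320,324,328,332,336):
  print(u,[np.round(W[v,u]*1000,0).astype(int).tolist() for v in range(262,312,8)])
E
```

```text
296 [[495, 125, 71], [499, 125, 72], [504, 125, 71], [487, 128, 121], [487, 128, 129], [487, 128, 137], [464, 131, 189]]
300 [[486, 128, 97], [490, 128, 97], [488, 129, 112], [487, 129, 121], [488, 129, 128], [487, 130, 136], [488, 130, 141]]
304 [[486, 130, 97], [490, 130, 97], [487, 131, 113], [487, 131, 121], [487, 131, 129], [487, 131, 136], [487, 131, 143]]
308 [[486, 132, 97], [490, 132, 97], [489, 132, 109], [489, 132, 117], [489, 132, 126], [489, 132, 132], [489, 133, 138]]
312 [[486, 134, 96], [490, 134, 97], [494, 134, 97], [498, 134, 97], [502, 133, 97], [505, 133, 97], [509, 133, 97]]
316 [[486, 136, 98], [489, 136, 98], [493, 135, 98], [498, 135, 97], [502, 135, 97], [505, 135, 98], [509, 135, 98]]
320 [[486, 137, 97], [490, 137, 97], [489, 137, 109], [489, 137, 118], [489, 137, 125], [489, 137, 132], [492, 137, 134]]
324 [[486, 139, 97], [490, 139, 97], [488, 139, 112], [488, 139, 121], [487, 139, 129], [489, 138, 132], [489, 138, 139]]
328 [[486, 141, 97], [490, 141, 97], [488, 141, 112], [488, 140, 121], [488, 140, 128], [488, 140, 135], [488, 140, 142]]
332 [[487, 143, 96], [491, 143, 95], [495, 143, 95], [488, 142, 120], [488, 142, 128], [488, 141, 136], [464, 139, 190]]
336 [[496, 146, 71], [500, 146, 71], [504, 146, 72], [488, 143, 120], [488, 143, 128], [488, 143, 135], [465, 140, 189]]
```

```bash
python3 - <<'E'
from h import *
from rig import env
print("pinch",env.pinch_z, [a for a in dir(env) if not a.startswith('_')])
f=dict(np.load("w1.npz"));W=cloud(f)
M=R.from_euler('xyz',[3.1414,0.0026,1.537]).as_matrix();T=(W-[0.4733,0.1723,0.1986])@M
for v in range(268,330,6): print(v,[np.round(T[v,u]*1000,0).astype(int).tolist() for u in (185,195,200,203)])
f=dict(np.load("w3.npz"));W=cloud(f)
s=env.state();M=R.from_euler('xyz',s["ee_rot"]).as_matrix();T=(W-s["tcp_pos"])@M
print()
for v in range(266,300,3): print(v,[np.round(T[v,u]*1000,0).astype(int).tolist() for u in (300,304,308,324,328)])
E
```

```text
pinch 0.0188 ['IKError', 'grab_frame', 'job_done', 'pinch_z', 'state']
268 [[-112, 52, 149], [-102, 51, 148], [-98, 52, 149], [-96, 51, 149]]
274 [[-112, 57, 148], [-49, -14, -33], [-99, 57, 148], [-96, 57, 148]]
280 [[-112, 63, 149], [-48, -14, -39], [-47, -12, -35], [-46, -11, -33]]
286 [[-50, -13, -45], [-47, -13, -43], [-46, -10, -37], [-46, -8, -33]]
292 [[-48, -14, -51], [-46, -11, -45], [-46, -8, -39], [-46, -6, -35]]
298 [[-48, -12, -53], [-46, -9, -46], [-46, -6, -40], [-46, -4, -35]]
304 [[-46, -12, -58], [-46, -6, -46], [-46, -4, -41], [-46, -1, -36]]
310 [[-46, -10, -59], [-46, -4, -47], [-46, -1, -41], [-46, 1, -36]]
316 [[-46, -8, -59], [-46, -1, -47], [-46, 1, -41], [-46, 3, -37]]
322 [[-46, -6, -60], [-46, 0, -49], [-46, 4, -41], [-46, 6, -38]]
328 [[-46, -4, -61], [-46, 3, -50], [-46, 6, -43], [-97, 104, 139]]

266 [[-7, -12, -20], [-5, -12, -21], [-3, -13, -22], [4, -12, -21], [6, -12, -21]]
269 [[-7, -11, -21], [-5, -11, -22], [-3, -11, -21], [4, -11, -21], [6, -11, -21]]
272 [[-7, -9, -21], [-5, -9, -21], [-3, -10, -22], [4, -10, -21], [6, -10, -22]]
275 [[-6, -13, -34], [-5, -13, -33], [-3, -8, -22], [4, -13, -33], [5, -13, -33]]
278 [[-6, -13, -36], [-5, -13, -37], [-3, -11, -33], [4, -13, -36], [5, -12, -36]]
281 [[-9223372036854775808, -9223372036854775808, -9223372036854775808], [-5, -13, -39], [-3, -11, -36], [4, -12, -39], [5, -13, -41]]
284 [[-6, -13, -43], [-5, -13, -43], [-3, -11, -40], [3, -13, -43], [5, -13, -42]]
287 [[-6, -13, -47], [-4, -13, -47], [-3, -11, -42], [3, -13, -46], [5, -13, -46]]
290 [[-6, -13, -49], [-4, -13, -49], [-3, -11, -45], [3, -13, -49], [5, -13, -48]]
293 [[-6, -13, -53], [-4, -13, -52], [-3, -11, -48], [3, -13, -52], [5, -12, -51]]
296 [[-6, -13, -55], [-4, -13, -54], [-3, -11, -51], [3, -13, -55], [5, -13, -55]]
299 [[-6, -13, -57], [-4, -13, -57], [-3, -11, -54], [3, -12, -55], [5, -13, -57]]<stdin>:10: RuntimeWarning: invalid value encountered in cast
```

The wrist depth shows the fingertips ending about 33 mm behind the reported TCP, both open and closed. Here they are at z≈0.109, above the bar top at 0.097. That explains the free closing: the fingers shut over the bar without touching it. The stated TCP is therefore about 33 mm too long. I'll reopen to 40 mm and go lower in guarded steps.

>>> arm_command(
  deltas=[
    [[0,0,0],[0,0,0],40],
    [[0,0,0],[0,0,0],40],
    [[0,0,0],[0,0,0],40],
    [[0,0,0],[0,0,0],40],
    [[0,0,0],[0,0,0],40],
    [[0,0,0],[0,0,5],40],
    [[0,0,0],[0,0,5],40],
    [[0,0,0],[0,0,3],40],
    [[0,0,0],[0,0,0],40],
  ],
  grip_force=8,
)

```text
t: 5.3
tcp_pos: [0.4996, 0.1348, 0.0617]
ee_rot: [-3.14, 0.0, 1.544]
contact_force: [-0.8, 0.4, -0.2]
grip_width: 0.04
```

```bash
python3 - <<'E'
from h import *
from rig import env
s=st();print(goto(s,*KN[1],0.044))
f=env.grab_frame("wrist");cv2.imwrite("pics/w4.png",cv2.resize(f["pixels"][180:430,150:480],None,fx=2.4,fy=2.4,interpolation=2)[:,:,::-1])
E
```

```text
{'t': 5.3, 'tcp_pos': [0.4996, 0.1348, 0.0617], 'ee_rot': [-3.1398, 0.0003, 1.544], 'contact_force': [-0.7855, 0.3743, -0.2061], 'moment': [0.0263, 0.0067, 0.0264], 'grip_width': 0.04} yawrel 0.0002
[ 0.7  0.8 17.7]
```

View pics/w4.png

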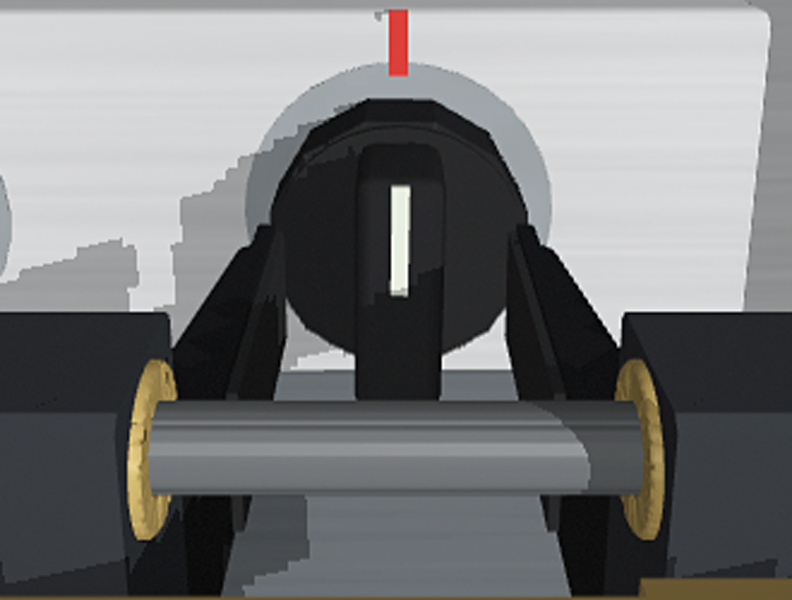

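>>> arm_command(
  deltas=[
    [[0,0,0],[0.5,0.8,5],40],
    [[0,0,0],[0,0,5],40],
    [[0,0,0],[0,0,4],40],
    [[0,0,0],[0,0,2],40],
    [[0,0,0],[0,0,0],30],
    [[0,0,0],[0,0,0],22],
    [[0,0,0],[0,0,0],22],
  ],
  grip_force=8,
)

```text
t: 6.05
tcp_pos: [0.5014, 0.1354, 0.047]
ee_rot: [3.141, -0.0, 1.544]
contact_force: [0.2, 0.3, -0.3]
grip_width: 0.0238
```

```bash
python3 - <<'E'
from h import *
from rig import env
s=st()
f=env.grab_frame("wrist");W=cloud(f);T=(W-s["tcp_pos"])@R.from_euler('xyz',s["ee_rot"]).as_matrix()
for v in range(255,300,4): print(v,[(np.nan_to_num(T[v,u])*1000).round().astype(int).tolist() for u in (282,288,292,338,342,348)])
cv2.imwrite("pics/w5.png",cv2.resize(f["pixels"][180:430,150:480],None,fx=2.4,fy=2.4,interpolation=2)[:,:,::-1])
E
```

```text
{'t': 6.05, 'tcp_pos': [0.5014, 0.1354, 0.047], 'ee_rot': [3.1412, -0.0001, 1.544], 'contact_force': [0.2407, 0.3285, -0.307], 'moment': [0.0583, 0.0338, 0.005], 'grip_width': 0.0238} yawrel 0.0002
255 [[-15, -19, -24], [-12, -19, -25], [-10, -19, -25], [10, -19, -25], [12, -19, -25], [14, -19, -25]]
259 [[-15, -17, -24], [-12, -17, -25], [-10, -17, -25], [10, -17, -25], [12, -17, -24], [14, -17, -24]]
263 [[-15, -15, -25], [-12, -15, -24], [-10, -15, -24], [10, -15, -24], [12, -15, -25], [14, -15, -25]]
267 [[-15, -13, -25], [-12, -13, -25], [-10, -13, -25], [10, -13, -25], [12, -13, -25], [15, -13, -24]]
271 [[-15, -11, -25], [-12, -11, -25], [-10, -12, -25], [10, -12, -26], [12, -11, -25], [14, -12, -26]]
275 [[-14, -13, -34], [-12, -9, -25], [-10, -9, -24], [10, -9, -25], [12, -10, -25], [14, -13, -34]]
279 [[-14, -13, -38], [-12, -7, -24], [-10, -7, -24], [10, -7, -24], [12, -8, -25], [14, -13, -37]]
283 [[-14, -11, -38], [-12, -6, -25], [-10, -6, -26], [10, -5, -24], [12, -5, -24], [13, -13, -42]]
287 [[-13, -11, -42], [-12, -4, -25], [-10, -4, -25], [10, -4, -24], [12, -3, -24], [13, -11, -42]]
291 [[-13, -11, -47], [-12, -2, -25], [-10, -2, -25], [10, -2, -26], [12, -2, -24], [13, -11, -46]]
295 [[-13, -11, -50], [-12, 0, -26], [-10, 0, -26], [10, 0, -25], [12, -3, -32], [13, -11, -50]]
299 [[-13, -11, -54], [-12, 3, -23], [-10, 2, -24], [10, 2, -25], [12, -1, -32], [12, -11, -54]]
```

View pics/w5.png

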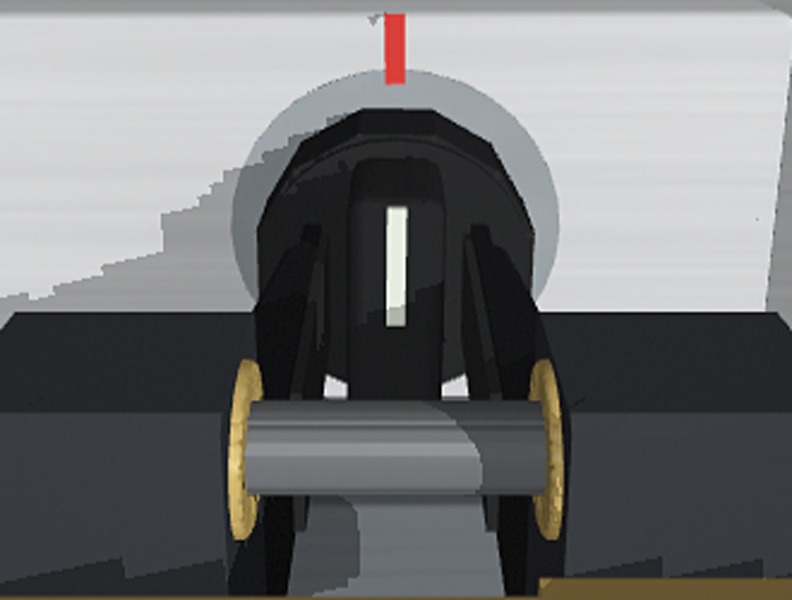

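The fingertips at (312,230) and (482,230) in the crop now straddle the bar just above the skirt. Now I'll close gently.

>>> arm_command(
  deltas=[
    [[0,0,0],[0,0.5,1.5],18],
    [[0,0,0],[0,0,0],16],
    [[0,0,0],[0,0,0],12],
    [[0,0,0],[0,0,0],12],
    [[0,0,0],[0,0,0],12],
  ],
  grip_force=8,
)

```text
t: 6.6
tcp_pos: [0.5016, 0.1354, 0.0452]
ee_rot: [-3.141, 0.0, 1.544]
contact_force: [-0.4, -0.1, 0.3]
grip_width: 0.016
```

```bash
python3 -c "
from h import *
s=st()"
```

```text
{'t': 6.6, 'tcp_pos': [0.5016, 0.1354, 0.0452], 'ee_rot': [-3.1415, 0.0, 1.544], 'contact_force': [-0.4399, -0.1132, 0.3175], 'moment': [0.0377, 0.0352, -0.0308], 'grip_width': 0.016} yawrel 0.0002
```

Gripped at 16.0 mm. Now I'll rock anticlockwise, which is -z of the tool, in small steps.

>>> arm_command(
  deltas=[
    [[0,0,-0.04],[0,0,0],12],
    [[0,0,-0.04],[0,0,0],12],
    [[0,0,0],[0,0,0],12],
    [[0,0,0],[0,0,0],12],
  ],
)

```text
t: 7.0
tcp_pos: [0.5016, 0.1354, 0.0452]
ee_rot: [-3.141, -0.0, 1.623]
contact_force: [0.8, -0.3, -0.3]
grip_width: 0.0162
```

```bash
python3 -c "
from h import *
s=st()"
```

```text
{'t': 7.0, 'tcp_pos': [0.5016, 0.1354, 0.0452], 'ee_rot': [-3.1414, -0.0, 1.6231], 'contact_force': [0.8046, -0.2762, -0.3149], 'moment': [-0.0208, -0.0116, 0.0163], 'grip_width': 0.0162} yawrel 0.0794
```

>>> arm_command(
  deltas=[
    [[0,0,-0.035],[0,0,0],12],
    [[0,0,0],[0,0,0],12],
    [[0,0,0],[0,0,0],12],
  ],
)

```text
t: 7.3
tcp_pos: [0.5016, 0.1354, 0.0452]
ee_rot: [-3.142, 0.0, 1.658]
contact_force: [-0.2, 0.8, -1.0]
grip_width: 0.0163
```

```bash
python3 - <<'E'
from h import *
from rig import env
s=st()
f=env.grab_frame("wrist");cv2.imwrite("pics/w6.png",cv2.resize(f["pixels"][180:430,150:480],None,fx=2.4,fy=2.4,interpolation=2)[:,:,::-1])
st()
E
```

```text
{'t': 7.3, 'tcp_pos': [0.5016, 0.1354, 0.0452], 'ee_rot': [-3.1415, 0.0, 1.658], 'contact_force': [-0.184, 0.7961, -0.991], 'moment': [-0.0059, 0.012, -0.0274], 'grip_width': 0.0163} yawrel 0.1142
{'t': 7.35, 'tcp_pos': [0.5016, 0.1354, 0.0452], 'ee_rot': [-3.1415, -0.0, 1.6582], 'contact_force': [0.4615, -0.2328, -0.7182], 'moment': [0.0335, 0.0505, 0.0327], 'grip_width': 0.016} yawrel 0.1144
```

View pics/w6.png

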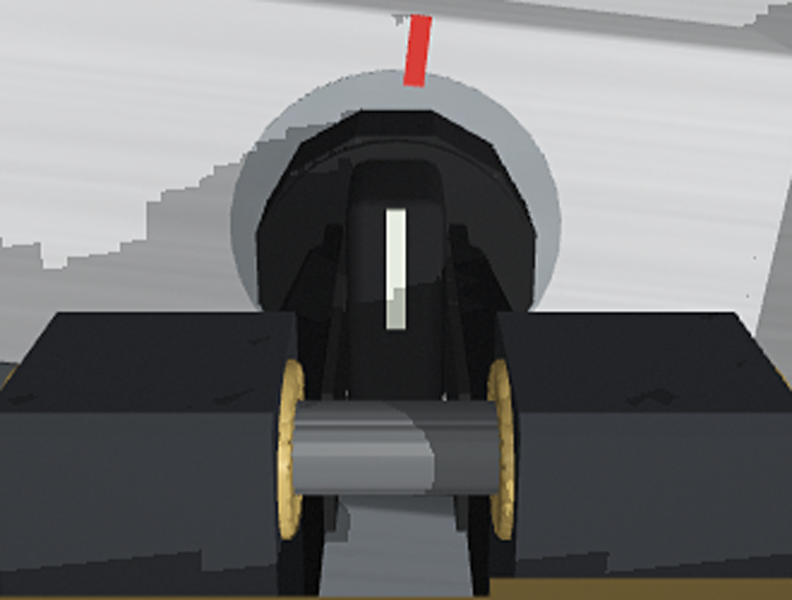

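The knob follows the tool: its white line stays vertical in the tool view at (395,270) while the red mark has moved. The moment is about 0, where a tight knob would give about 0.2 N m. Slightly further, still within the safe range.

>>> arm_command(
  deltas=[
    [[0,0,-0.025],[0,0,0],12],
    [[0,0,0],[0,0,0],12],
    [[0,0,0],[0,0,0],12],
  ],
)

```text
t: 7.65
tcp_pos: [0.5017, 0.1354, 0.0452]
ee_rot: [-3.142, 0.0, 1.684]
contact_force: [0.4, -0.1, -0.8]
grip_width: 0.0159
```

```bash
python3 - <<'E'
from h import *
from rig import env
m=[]
for i in range(4):
    s=env.state();m.append(s["moment"]);env.grab_frame("wrist")
st();print(np.mean(m,0))
E
```

```text
{'t': 7.85, 'tcp_pos': [0.5017, 0.1354, 0.0453], 'ee_rot': [3.1415, -0.0, 1.6839], 'contact_force': [-0.9089, 0.4498, -1.0477], 'moment': [0.0347, -0.0011, -0.0776], 'grip_width': 0.0156} yawrel 0.1401
[0.02331431 0.03046157 0.00449509]
```

>>> arm_command(
  deltas=[
    [[0,0,-0.025],[0,0,0],12],
    [[0,0,0],[0,0,0],12],
    [[0,0,0],[0,0,0],12],
  ],
)

```text
t: 8.15
tcp_pos: [0.5017, 0.1354, 0.0453]
ee_rot: [3.142, 0.0, 1.709]
contact_force: [1.0, 0.0, -0.8]
grip_width: 0.0163
```

```bash
cat > m.py <<'E'
from h import *
from rig import env
m=[]
for i in range(4):
    s=env.state();m.append(s["moment"]);f=env.grab_frame("wrist")
st();print('mean moment',np.mean(m,0))
import sys
if len(sys.argv)>1: cv2.imwrite(sys.argv[1],cv2.resize(f["pixels"][180:430,150:480],None,fx=2.4,fy=2.4,interpolation=2)[:,:,::-1])
E
python3 m.py pics/w7.png
```

```text
{'t': 8.35, 'tcp_pos': [0.5017, 0.1354, 0.0453], 'ee_rot': [-3.1416, -0.0, 1.709], 'contact_force': [-0.1935, 0.9343, -0.5202], 'moment': [0.067, 0.0614, 0.0263], 'grip_width': 0.0158} yawrel 0.1652
mean moment [0.03242863 0.00278817 0.01831192]
```

View pics/w7.png

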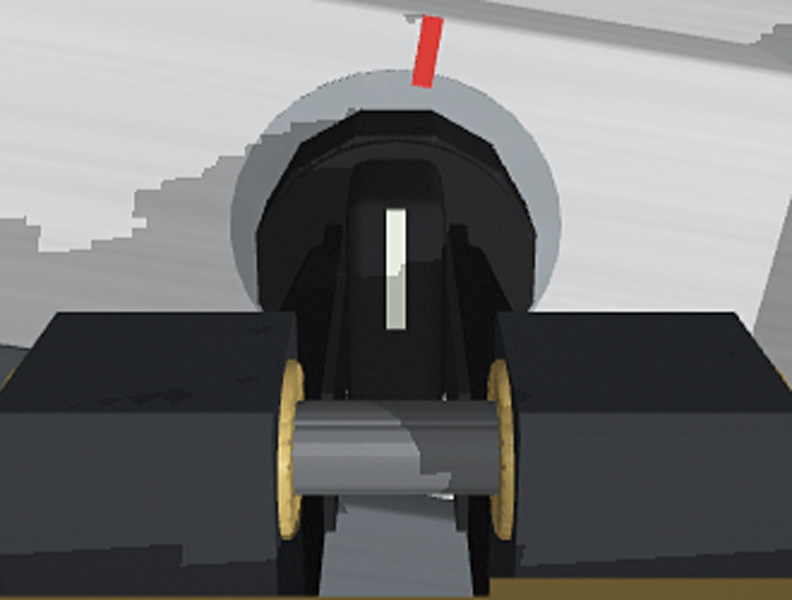

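At 0.165 rad there is still no torque, where a tight knob would give about 0.42 N m. The white line at (395,270) is still aligned with the tool, so knob 1 is the loose one. Continuing anticlockwise towards its stop at about 0.35.

>>> arm_command(
  deltas=[
    [[0,0,-0.04],[0,0,0],12],
    [[0,0,-0.04],[0,0,0],12],
    [[0,0,-0.04],[0,0,0],12],
    [[0,0,-0.03],[0,0,0],12],
    [[0,0,0],[0,0,0],12],
  ],
)

```text
t: 8.85
tcp_pos: [0.5017, 0.1354, 0.0453]
ee_rot: [-3.142, 0.0, 1.859]
contact_force: [0.3, 0.6, -1.4]
grip_width: 0.0158
```

```bash
python3 m.py
```

```text
{'t': 9.05, 'tcp_pos': [0.5017, 0.1354, 0.0453], 'ee_rot': [3.1416, 0.0, 1.8586], 'contact_force': [-0.1615, 0.711, -1.0285], 'moment': [0.0129, 0.0742, 0.0238], 'grip_width': 0.0158} yawrel 0.3148
mean moment [ 3.46525510e-02  3.08104890e-02 -1.57353788e-05]
```

>>> arm_command(
  deltas=[
    [[0,0,-0.03],[0,0,0],12],
    [[0,0,-0.03],[0,0,0],12],
    [[0,0,0],[0,0,0],12],
  ],
)

```text
t: 9.35
tcp_pos: [0.5016, 0.1354, 0.0452]
ee_rot: [-3.142, -0.0, 1.92]
contact_force: [0.1, 0.3, -0.8]
grip_width: 0.0157
```

```bash
python3 m.py pics/w8.png
```

```text
{'t': 9.55, 'tcp_pos': [0.5016, 0.1354, 0.0452], 'ee_rot': [-3.1416, -0.0, 1.9189], 'contact_force': [0.0577, -0.4418, -0.0212], 'moment': [0.0426, 0.0498, 0.0007], 'grip_width': 0.0161} yawrel 0.3751
mean moment [ 0.05357091  0.02969429 -0.0573126 ]
```

View pics/w8.png

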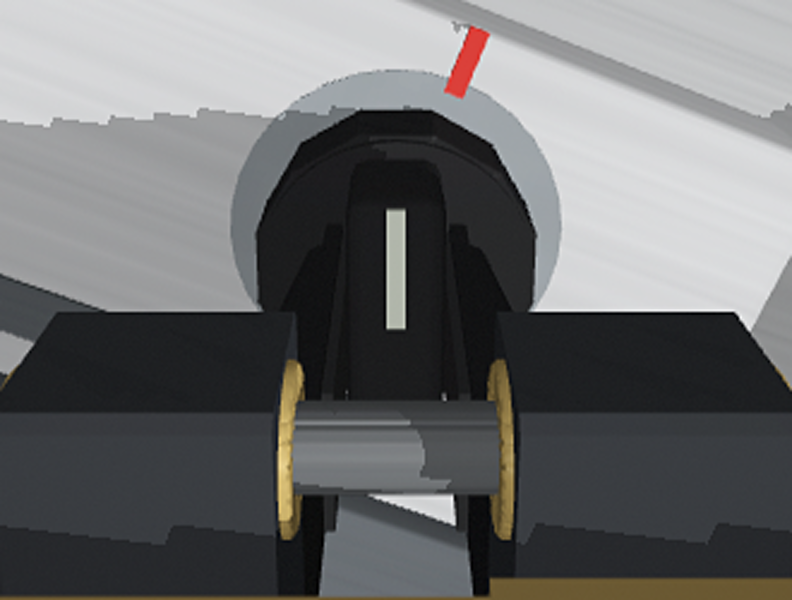

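A small opposing moment of about -0.06 N m appears at 0.375 rad, so this is the stop, only lightly touched. Now clockwise.

>>> arm_command(
  deltas=[
    [[0,0,0.06],[0,0,0],12],
    [[0,0,0.07],[0,0,0],12],
    [[0,0,0.07],[0,0,0],12],
    [[0,0,0.07],[0,0,0],12],
    [[0,0,0.07],[0,0,0],12],
    [[0,0,0.07],[0,0,0],12],
    [[0,0,0.07],[0,0,0],12],
    [[0,0,0.07],[0,0,0],12],
    [[0,0,0.07],[0,0,0],12],
    [[0,0,0.06],[0,0,0],12],
    [[0,0,0],[0,0,0],12],
  ],
)

```text
t: 10.65
tcp_pos: [0.5017, 0.1354, 0.0453]
ee_rot: [3.142, 0.0, 1.239]
contact_force: [0.3, -0.0, -0.3]
grip_width: 0.0164
```

```bash
python3 m.py
```

```text
{'t': 10.85, 'tcp_pos': [0.5017, 0.1354, 0.0453], 'ee_rot': [-3.1416, 0.0001, 1.2399], 'contact_force': [-0.0713, -0.5193, -0.9145], 'moment': [-0.0121, 0.058, -0.0419], 'grip_width': 0.0158} yawrel -0.3039
mean moment [-0.0196308  -0.00387829  0.05063574]
```

>>> arm_command(
  deltas=[
    [[0,0,0.03],[0,0,0],12],
    [[0,0,0.03],[0,0,0],12],
    [[0,0,0],[0,0,0],12],
  ],
)

```text
t: 11.15
tcp_pos: [0.5017, 0.1353, 0.0452]
ee_rot: [3.141, 0.0, 1.18]
contact_force: [0.1, -0.3, -0.5]
grip_width: 0.0159
```

```bash
python3 m.py pics/w9.png
```

```text
{'t': 11.35, 'tcp_pos': [0.5017, 0.1353, 0.0453], 'ee_rot': [3.1415, 0.0002, 1.1797], 'contact_force': [-0.2093, -0.7362, -1.0169], 'moment': [-0.1955, -0.0708, 0.0722], 'grip_width': 0.016} yawrel -0.3641
mean moment [-0.12190818 -0.00277684  0.0455957 ]
```

View pics/w9.png

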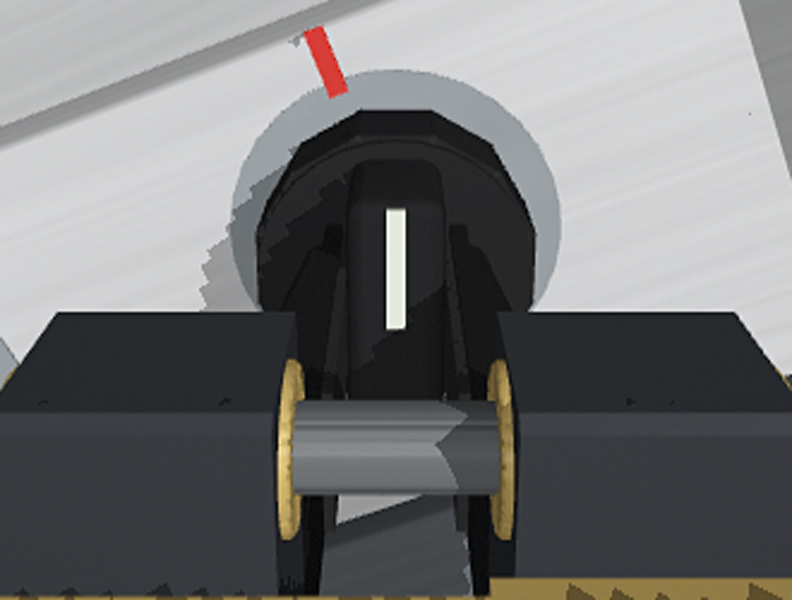

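The knob turned clockwise to -0.36 rad; the line at (395,270) is aligned with the tool, and there is a light opposing moment. I'll return to off, firm the grip and lift straight up.

>>> arm_command(
  deltas=[
    [[0,0,-0.07],[0,0,0],12],
    [[0,0,-0.08],[0,0,0],12],
    [[0,0,-0.08],[0,0,0],12],
    [[0,0,-0.07],[0,0,0],10],
    [[0,0,-0.06],[0,0,0],10],
    [[0,0,0],[0,0,0],8],
    [[0,0,0],[0,0,0],8],
  ],
  grip_force=22,
)

```text
t: 12.05
tcp_pos: [0.5017, 0.1354, 0.0453]
ee_rot: [3.142, -0.0, 1.538]
contact_force: [-0.4, 0.1, -1.0]
grip_width: 0.0159
```

>>> arm_command(
  deltas=[
    [[0,0,0],[0,0,-5],8],
    [[0,0,0],[0,0,-10],8],
    [[0,0,0],[0,0,-15],8],
    [[0,0,0],[0,0,-20],8],
    [[0,0,0],[0,0,-30],8],
    [[0,0,0],[0,0,-35],8],
    [[0,0,0],[0,0,-25],8],
    [[0,0,0],[0,0,0],8],
  ],
)

```text
t: 12.85
tcp_pos: [0.5049, 0.1359, 0.192]
ee_rot: [3.131, -0.002, 1.539]
contact_force: [0.7, -0.3, -0.4]
grip_width: 0.0159
```

```bash
python3 - <<'E'
from h import *
from rig import env
f=env.grab_frame("wrist");cv2.imwrite("pics/w10.png",f["pixels"][:,:,::-1])
s=st();print(goto(s,0.483,-0.365,0.185))
E
```

```text
{'t': 12.9, 'tcp_pos': [0.5034, 0.1357, 0.1889], 'ee_rot': [3.1353, -0.0012, 1.539], 'contact_force': [-0.3188, -0.8329, -0.5815], 'moment': [0.0315, -0.0032, 0.0191], 'grip_width': 0.0158} yawrel -0.0048
[-501.1   -4.5    3.3]
```

View pics/w10.png

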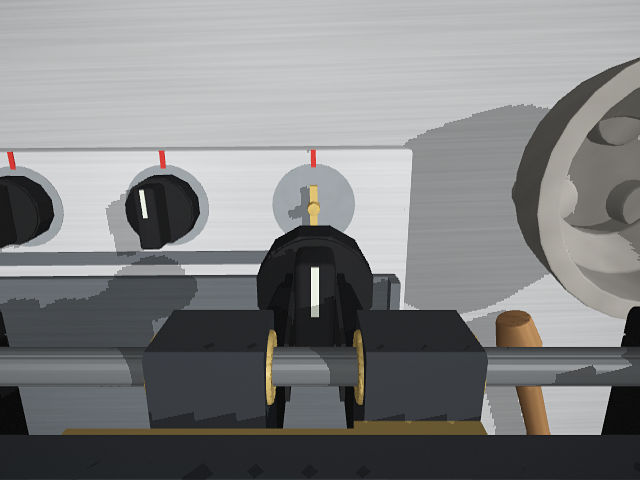

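The knob is held (skirt at (315,265)) and the bare brass stem shows at (313,205). Knob 2 is still seated at (160,210). Moving over the silver bowl.

>>> arm_command(
  deltas=[
    [[0,0,0],[-25,0,0],8],
    [[0,0,0],[-40,0,0],8],
    [[0,0,0],[-45,0,0],8],
    [[0,0,0],[-45,0,0],8],
    [[0,0,0],[-45,0,0],8],
    [[0,0,0],[-45,0,0],8],
    [[0,0,0],[-45,0,0],8],
    [[0,0,0],[-45,0,0],8],
    [[0,0,0],[-45,0,0],8],
    [[0,0,0],[-45,0,0],8],
    [[0,0,0],[-40,0,0],8],
    [[0,0,0],[-25,0,0],8],
  ],
)

```text
t: 14.1
tcp_pos: [0.4847, -0.3564, 0.1832]
ee_rot: [-3.139, -0.002, 1.537]
contact_force: [0.6, 2.1, -0.3]
grip_width: 0.016
```

>>> arm_command(
  deltas=[
    [[0,0,0],[0,0,0],8],
    [[0,0,0],[0,0,0],8],
    [[0,0,0],[0,0,0],8],
  ],
)

```text
t: 14.4
tcp_pos: [0.4858, -0.3531, 0.1843]
ee_rot: [-3.14, -0.001, 1.54]
contact_force: [-0.5, -0.7, -0.5]
grip_width: 0.0157
```

```bash
python3 - <<'E'
from h import *
from rig import env
f=env.grab_frame("top");cv2.imwrite("pics/t11.png",f["pixels"][:,:,::-1])
s=st();print(goto(s,0.483,-0.372,0.03))
E
```

```text
{'t': 14.45, 'tcp_pos': [0.486, -0.353, 0.1847], 'ee_rot': [-3.1408, -0.0009, 1.5402], 'contact_force': [-0.109, -1.513, -0.9898], 'moment': [0.0685, -0.0012, -0.0013], 'grip_width': 0.0156} yawrel -0.0036
[-19.2  -2.3 154.7]
```

View pics/t11.png

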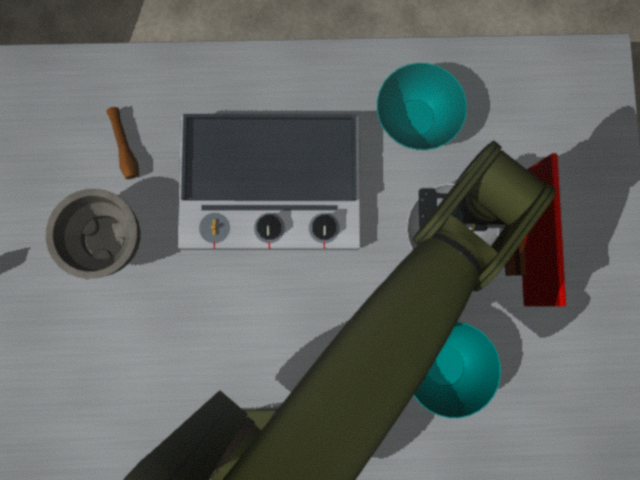

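The top view shows the arm over the silver bowl, with its wrist near (520,190) overlapping the board in the picture. I'll check the clearance before lowering.

```bash
python3 - <<'E'
from h import *
from rig import env
for n in("top","scene"):
    f=env.grab_frame(n);W=cloud(f)
    m=(W[...,0]>0.3)&(W[...,0]<0.65)&(W[...,1]<-0.28)&(W[...,1]>-0.65)&(W[...,2]>0.235)
    p=W[m]
    for a in np.arange(0.235,0.75,0.05):
        q=p[(p[:,2]>=a)&(p[:,2]<a+0.05)]
        if len(q):print(n,round(a,3),len(q),'ymin',q[:,1].min().round(3),'y1%',np.percentile(q[:,1],1).round(3))
cv2.imwrite("pics/s12.png",f["pixels"][:,:,::-1])
E
```

```text
top 0.285 301 ymin -0.415 y1% -0.414
top 0.335 245 ymin -0.345 y1% -0.341
top 0.385 312 ymin -0.385 y1% -0.382
top 0.435 384 ymin -0.363 y1% -0.36
top 0.485 1323 ymin -0.417 y1% -0.408
top 0.535 5531 ymin -0.414 y1% -0.403
scene 0.235 121 ymin -0.372 y1% -0.371
scene 0.285 904 ymin -0.443 y1% -0.441
scene 0.335 578 ymin -0.442 y1% -0.44
scene 0.385 539 ymin -0.403 y1% -0.401
scene 0.435 324 ymin -0.386 y1% -0.385
scene 0.485 1626 ymin -0.421 y1% -0.416
scene 0.535 2209 ymin -0.413 y1% -0.405
```

View pics/s12.png

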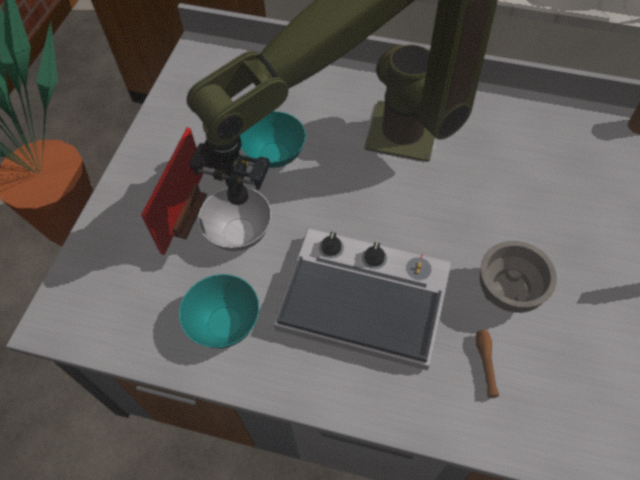

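The arm stays at y ≥ -0.445 and the board face is at -0.542, so there is about 80 mm to spare even after the shift. Lowering into the bowl.

>>> arm_command(
  deltas=[
    [[0,0,0],[-10,-2,10],8],
    [[0,0,0],[-8,0,20],8],
    [[0,0,0],[0,0,25],8],
    [[0,0,0],[0,0,25],8],
    [[0,0,0],[0,0,25],8],
    [[0,0,0],[0,0,20],8],
    [[0,0,0],[0,0,12],8],
    [[0,0,0],[0,0,6],8],
    [[0,0,0],[0,0,0],8],
    [[0,0,0],[0,0,0],8],
  ],
)

```text
t: 15.55
tcp_pos: [0.4841, -0.3729, 0.0433]
ee_rot: [3.14, 0.001, 1.539]
contact_force: [-0.6, 0.5, -0.6]
grip_width: 0.016
```

```bash
python3 - <<'E'
from h import *
from rig import env
f=env.grab_frame("wrist");cv2.imwrite("pics/w13.png",f["pixels"][:,:,::-1])
s=st()
E
```

```text
{'t': 15.6, 'tcp_pos': [0.4843, -0.3731, 0.0437], 'ee_rot': [3.1398, 0.0016, 1.5391], 'contact_force': [0.494, 0.164, -0.0139], 'moment': [0.0444, 0.0168, -0.0141], 'grip_width': 0.0159} yawrel -0.0047
```

View pics/w13.png

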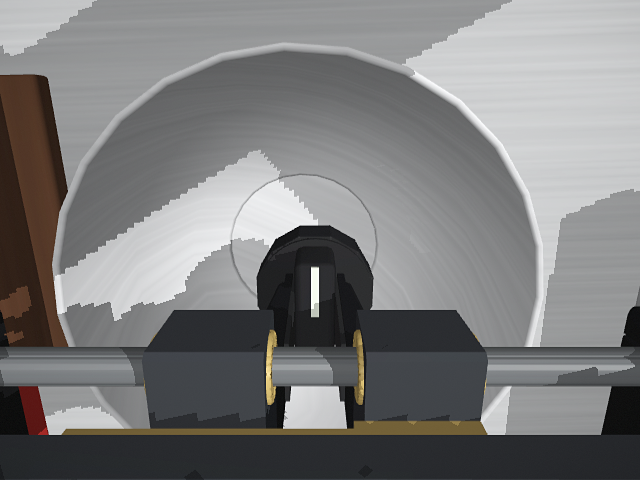

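The knob at (315,270) is centred inside the bowl. A bit lower, then release.

>>> arm_command(
  deltas=[
    [[0,0,0],[0,0,8],8],
    [[0,0,0],[0,0,8],8],
    [[0,0,0],[0,0,5],8],
    [[0,0,0],[0,0,3],8],
    [[0,0,0],[0,0,0],8],
    [[0,0,0],[0,0,0],8],
  ],
)

```text
t: 16.2
tcp_pos: [0.4836, -0.3724, 0.0182]
ee_rot: [-3.142, -0.0, 1.539]
contact_force: [0.0, 0.1, -0.6]
grip_width: 0.0157
```

>>> arm_command(
  deltas=[
    [[0,0,0],[0,0,0],36],
    [[0,0,0],[0,0,0],36],
    [[0,0,0],[0,0,0],36],
    [[0,0,0],[0,0,0],36],
    [[0,0,0],[0,0,0],36],
    [[0,0,0],[0,0,0],36],
    [[0,0,0],[0,0,-5],36],
    [[0,0,0],[0,0,-15],36],
    [[0,0,0],[0,0,-25],36],
    [[0,0,0],[0,0,-30],36],
    [[0,0,0],[0,0,-40],36],
    [[0,0,0],[0,0,-40],36],
  ],
)

```text
t: 17.4
tcp_pos: [0.4834, -0.3722, 0.1759]
ee_rot: [3.141, 0.0, 1.539]
contact_force: [0.4, -0.1, -0.3]
grip_width: 0.0358
```

>>> arm_command(
  deltas=[
    [[0,0,0],[0,0,-40],36],
    [[0,0,0],[0,-30,-40],36],
    [[0,0,0],[20,-40,-20],36],
    [[0,0,0],[40,-40,0],36],
    [[0,0,0],[40,-40,0],36],
    [[0,0,0],[40,-20,0],36],
    [[0,0,0],[40,0,0],36],
    [[0,0,0],[40,0,0],36],
    [[0,0,0],[20,0,0],36],
    [[0,0,0],[0,0,0],36],
    [[0,0,0],[0,0,0],36],
  ],
)

```text
t: 18.5
tcp_pos: [0.3303, -0.1367, 0.2744]
ee_rot: [3.14, 0.002, 1.54]
contact_force: [-1.4, 0.0, 0.1]
grip_width: 0.0357
```

```bash
python3 - <<'E'
from h import *
from rig import env
s=st()
for n in("top","scene"):
    f=env.grab_frame(n);cv2.imwrite(f"pics/{n}14.png",f["pixels"][:,:,::-1]);W=cloud(f)
    if n=="top":
        z=W[...,2];m=np.zeros_like(z,bool);m[175:285,400:505]=True
        p=W[m&(z>0.078)&(z<0.095)];print('bowl',cv2.minEnclosingCircle(p[:,:2].astype(np.float32)))
        d=np.load("top0.npz")["pixels"]
        for u0 in(245,300):
            q=W[205:250,u0:u0+45].reshape(-1,3);k=q[(q[:,2]>.091)&(q[:,2]<.103)];print('knob',(k.min(0)+k.max(0))/2,np.median(k[:,2]))
        g=f["pixels"].max(-1);m2=m&(g<60)&(W[...,2]<.085);q=W[m2];print('dark in bowl',len(q),np.median(q,0))
E
```

```text
{'t': 18.5, 'tcp_pos': [0.3303, -0.1367, 0.2744], 'ee_rot': [3.1398, 0.0015, 1.5401], 'contact_force': [-1.4232, 0.0028, 0.0951], 'moment': [0.0134, 0.0103, -0.0128], 'grip_width': 0.0357} yawrel -0.0037
bowl ((0.4825660288333893, -0.37895023822784424), 0.10046952962875366)
knob [0.49717105 0.01583059 0.09678531] 0.09757556224420028
knob [ 0.49443797 -0.1027637   0.09702942] 0.0969815565882981
dark in bowl 1026 [ 0.47394209 -0.38959375  0.04684496]
```

View pics/top14.png

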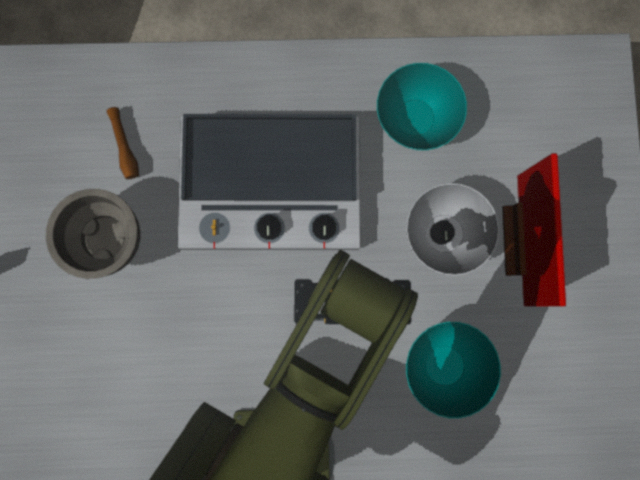

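View pics/scene14.png

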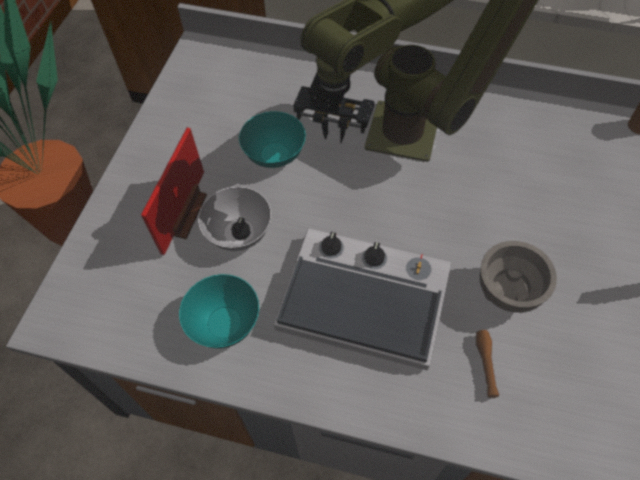

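The knob lies in the silver bowl at (442,233) in the top view. Knobs 2 and 3 are unmoved, the stem at (214,228) points forward (off), and the bowl hasn't moved. The arm is clear of everything, so I'm handing in.

```bash
python3 -c "
from rig import env
print(env.job_done())"
```

```text
the job is handed in; nothing more can be done
None
```

The left (+y) knob was the loose one. I pulled it straight off and it now lies in the aluminium bowl. I handed the job in at about 18.6 s.

- **Finding it:** I rocked the left knob anticlockwise to about 0.375 rad, then clockwise to about 0.36 rad. At 0.165 rad there was no torque, where a tight knob would have given about 0.4 N m. The moments at the ends were at most about 0.06 N m, close to the sensor noise. I did not rock the other two knobs, since the first one tried was clearly loose.
- **Last checks:**
  - The knob sits upright in the silver bowl.
  - The bowl and the two tight knobs are within about 1 mm of where they started.
  - The bare left stem points to off.
  - The molcajete, pestle and board look unmoved in the pictures.
  - The gripper is empty and touches nothing.
- **What disagreed:** the fingertips end about 33 mm short of the reported TCP. My first grip therefore closed in the air above the knob, and I corrected the height using the wrist camera's depth.

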